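# Power up and key the radio

## Robot

A 6-joint arm with a two-finger parallel gripper is mounted at the origin on a cart in front of the work surface, level with it; the furniture and walls round the work are solid. World frame = base frame: x ahead of the robot, y to its left, z up, the work surface at z = 0. Lengths are in m, angles in rad, forces in N, time in s.
With the tool pointing down it reaches from about 0.35 to 0.775 m from the base axis. Payload 5.5 kg.
Tool frame: the origin (TCP) lies on the centre line of the jaws, within the pads' length; the fingertips stand 11 mm ahead of it and the grasp point (between the pads) lies 8 mm behind it (env.tip_extent is the distance from the TCP to the fingertips, in m); z points along the fingers, y is the line along which they close (so a half turn about z gives the same grasp; the last joint's range is limited). The gripper opens to 85 mm and grips with 20 to 120 N. Pads are 22 mm wide; open, the fingers measure 114 mm over their backs; the gripper's body (76 mm by 85 mm) begins 54 mm behind the grasp point. The pads swing forward as they close: fully open they stand 13 mm farther back than shut.
Start: joints at [1.119, 0.313, 0.046, 1.304, 0, 1.431], TCP at [0.176, 0.547, 0.242] pointing down, gripper open.
Joint ranges: [-2.76, 2.76], [-0.86, 1.69], [-1.03, 1.26], [-2.2, 2.34], [-1.47, 1.5], [-3.14, 3.14]. Speed limits (rad/s): [2.57, 2.57, 3.14, 3.14, 3.14, 3.14].

## Interface

Orientations are given as a unit quaternion [w, x, y, z].
In Python, from workcell import env gives the robot as it stands.
- The arm moves only by the shell command python3 -m jog 'ROWS' [FORCE]. ROWS is JSON, a list of rows, each a list of 5 numbers: the gripper's target within -1 to 1 (shut at 1, half-way at 0, fully open at -1), then the shift along the tool's x, y, z in m, then the turn about the tool's z in degrees. In form: [[fingers, tx, ty, tz, turn], ...]. A call has 1 to 5 rows; each row shifts and turns the commanded pose from where the row before left it, along the tool's axes as they then stand; what a row does not reach is not made up. A row lasts 1/12 s, in which the tool goes at most 41.7 mm and 7.16 degrees, less where a joint would pass 70% of its speed; a pose out of reach is approached as far as the arm can. A call is refused whole if a number of a shift passes 0.0417 or a number of a turn 7.16, either way. A call with a gripper value outside its range is refused whole. The fingers move at their own pace and stop on an object; FORCE is the grip in N (left out, the last holds). Time passes only in rows, so rows that do not move let the fingers close. It gives the time, the measured TCP pose, the force, the opening and the grip force at its end, in the units of the state.
- env.get_state(): the state, without advancing time (a new reading comes with each control period).
- env.read_camera(name): name is "side" or "top"; returns a dict with "img" (480x640x3 uint8, red, green, blue), "fov_y" (degrees; the focal length in pixels is half the picture's height over the tangent of half this angle, whatever the lens; pixels are square), "cx", "cy" (the principal point, pixels), "D" ([k1, k2, p1, p2, k3] as OpenCV has them; the pictures are not rectified), "T" (4x4, takes a point from camera to world coordinates). Camera axes: x right, y up, looking along -z (the intrinsics and any distortion apply to the point x, -y, -z); pixel columns grow to the right and rows downward; lengths in m; the calibration is good to about 2 mm. A picture is of the moment at which its call begins. There is no depth.
- env.hand_in(): hands the job in; it is judged then, once.
The state is a dict: "clock": time; "joint_pos": joint angles; "qvel": joint speeds; "tau": joint torques, N m; "tcp_pos": TCP position; "orientation": TCP orientation; "wrist_force": force on the tool from outside, world axes, zero at the start; "ft_torque": the same for the moment, N m; "finger_gap": finger opening in m; "grip_force": force on a finger pad.
Only numpy, scipy, OpenCV 4.12 (cv2) and the standard library are available. Lean on these libraries where they do the work, as an engineer would, in place of code of your own. Each camera call takes 0.05 s, during which the arm holds its last target. There are 200 camera calls.

## Task

Put the radio on the air by pressing with the closed fingers, in this order: switch on the power strip by pressing down the raised half of its rocker, then press the round key of the antenna selector fully down so that it stays, then press the wide push-to-talk bar fully down and keep holding it there: the program finishes while holding the bar. Leave the square key up, pick nothing up, and leave the three devices and the things around them in their places.

Things in the scene. Friction and masses are not known exactly. Their poses are not given: they have to be found in the camera images.
- strip: Loose off-white power strip, 50 mm wide (its x), about 305 mm long (its y, from y=-142 to +163 mm), body top 34 mm above its underside; lies roughly across the bare wood at the left, 2.6 mm below the mat (z=0). Origin on its middle line, at the underside. Its rocker switch sits at its y=-112 mm, the end nearer the middle of the desk. 0.45 kg.
- strip_switch (a joint): Rocker of the power strip, rad: starts near 0 = off (the half on the strip's -x side, towards the robot, stands up), 0.349 = fully on (that half down, the other half up). It tips about an axis along the strip's y, 31 mm above the strip's underside; no spring, stays where it is left; about 3 N on the raised half tips it.
- rocker_near (a point): Middle of the top of the rocker half on the robot's side (strip -x), raised when off; 10 mm (strip x) by 12 mm (strip y), sloping 10 deg, its middle 38 mm above the strip's underside when off, 36 mm (outer end 35 mm) when on. Moves with the rocker; axes as the strip's at joint 0. Aim broad closed fingertips some 8 mm further out (strip -x) so that they do not bear on the other half.
- rocker_far (a point): Middle of the top face of the other rocker half (strip's +x side), 10 x 12 mm, lower when off, its middle 36 mm above the strip's underside; rises when on.
- selector: Loose antenna selector: pale brushed-aluminium box 84 mm (its x) by 130 mm (its y), top 40 mm above the mat, three coax sockets at the back (+x). Origin under its middle, on the mat. Two keys on the top: a round one 28 mm to the left (+y) and a square one 28 mm to the right (-y). 0.8 kg. It may stand in the middle with the push-to-talk base at the right, or the other way round.
- round_key (a joint): Round grey key of the selector (26 mm across), m: 0 = up, 0.007 = fully down; starts at 0 to 0.001. No spring: it stays where it is left; moves at about 3 N, straight down.
- round_key_top (a point): Centre of the round key's top face: 52 mm above the mat when up, 45 mm when down (then 5 mm proud of the box).
- square_key (a joint): Square grey key of the selector (24 x 24 mm), same travel and feel; starts at 0 and is to be left up.
- square_key_top (a point): Centre of the square key's top face, 52 mm above the mat when up.
- talk_base: Loose push-to-talk desk base: grey box 110 mm (its x) by 90 mm (its y), top 30 mm above the mat, a low round socket behind (+x), wide black bar in front. Origin under its middle, on the mat. 0.9 kg.
- talk_bar (a joint): Wide black push-to-talk bar, m: 0 = up, 0.007 = fully down, straight down. Sprung: about 2 N to start, 5 N to hold it fully down; comes back up when let go.
- talk_bar_top (a point): Centre of the bar's top face (26 mm along the base's x, 70 mm along its y), 20 mm in front (-x) of the base's middle; 42 mm above the mat when up, 35 mm when down.
- loupe: Bystander, to be left alone: black eyeglass loupe, a 37 mm wide, 34 mm high cup, standing between strip and boxes. Origin under its middle.
- battery: Bystander, to be left alone: block battery 18x27 mm, 49 mm tall, standing. Origin under its middle.
- spare_knob: Bystander, to be left alone: black fluted knob, 30 mm wide, 19 mm high, lying on its base behind the middle. Origin under its middle.
- phone: Bystander, to be left alone: phone 158x80x10 mm lying flat at the back. Origin under its middle.
- crystal: Bystander, to be left alone: small dark crystal holder 42x28x11 mm with two pins. Origin under its middle.
- tape: Bystander, to be left alone: roll of black tape, 62 mm wide, 19 mm high, lying flat at the right. Origin under its middle.
- valve_voltmeter: Tall fixed meter behind the middle of the desk, to be kept clear of: about 122 mm wide (y), 200 mm high, with a carrying handle up to 240 mm; its front stands 55 mm nearer the robot than its origin, two knobs low on the front another 25 mm nearer. Origin at its underside.

How it is judged:
By the outcome, as a careful person would: the job done as asked, in the order asked, and still so for the second after the job is handed in, while the arm keeps its last pose, push and grip.
It also fails if it takes over 51 s, if anything falls off the work surface, if the arm or the gripper's body presses on something with over 40 N, if the wrist force passes 120 N, or if a joint passes its speed limit or range.

## Working session

There is one attempt and no reset: what is moved stays moved. The work goes in short steps, Python scripts to look and compute and a shell command to move; the robot and the scene stay as the last step left them, time stands still between calls to the robot, and variables do not carry over. Pictures are saved under pics/ and viewed, at most 10 in all, crops included, and the job is handed in when it is done.

```bash
mkdir -p pics
cat > h.py <<'E'
import numpy as np,cv2
from workcell import env
def cam(n):
    c=env.read_camera(n); f=240/np.tan(np.radians(c["fov_y"])/2)
    c["K"]=np.array([[f,0,c["cx"]],[0,f,c["cy"]],[0,0,1]]);c["D"]=np.array(c["D"],float);c["T"]=np.array(c["T"]);return c
def ray(c,uv,z):
    p=cv2.undistortPoints(np.array(uv,float).reshape(-1,1,2),c["K"],c["D"]).reshape(-1,2)
    d=np.c_[p[:,0],-p[:,1],-np.ones(len(p))]@c["T"][:3,:3].T; o=c["T"][:3,3]
    return o+d*((z-o[2])/d[:,2])[:,None]
def save(c,n): cv2.imwrite(f"pics/{n}.png",cv2.cvtColor(c["img"],cv2.COLOR_RGB2BGR))
E
python3 - <<'E'
from h import *
for n in("top","side"):
    c=cam(n);save(c,n+"1");print(n,c["T"].round(3).tolist(),c["fov_y"],c["D"])
s=env.get_state();print(s["clock"],s["tcp_pos"],s["orientation"],s["wrist_force"],env.tip_extent)
E
```

```text
top [[0.021, 0.981, -0.191, 0.332], [-1.0, 0.023, 0.01, 0.013], [0.014, 0.191, 0.981, 1.14], [0.0, 0.0, 0.0, 1.0]] 56.24234456727294 [-0.04228872  0.          0.          0.          0.        ]
side [[0.964, 0.16, -0.214, 0.319], [-0.266, 0.508, -0.819, -0.898], [-0.022, 0.846, 0.532, 0.63], [0.0, 0.0, 0.0, 1.0]] 55.11574889654454 [-0.06335465  0.          0.          0.          0.        ]
0.1 [0.17620969 0.54684558 0.2414891 ] [-2.47464851e-04  1.55287055e-01  9.87869027e-01 -8.08988551e-04] [ 0.3460043   0.74358476 -0.66007071] 0.011
```

View pics/top1.png

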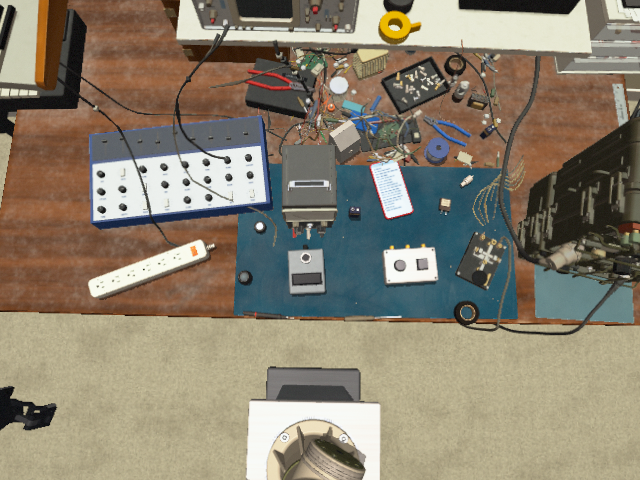

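View pics/side1.png

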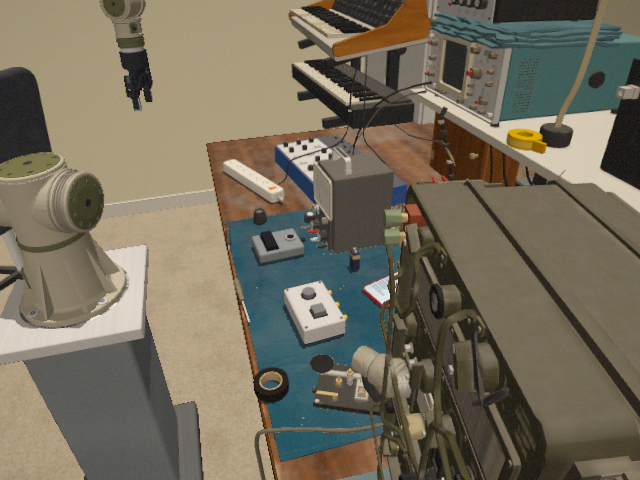

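The top view shows the strip at left with its orange rocker near (195,251), the push-to-talk base in the middle (307,272) with its bar at (307,280), and the selector at right with the round key at (400,265) and the square key at (421,264). Next I segment these and zoom in.

Run:
```python
from h import *
c=cam("top"); im=c["img"]; hsv=cv2.cvtColor(im,cv2.COLOR_RGB2HSV)
def blob(m,roi):
    x0,y0,x1,y1=roi; k=np.zeros(m.shape,np.uint8);k[y0:y1,x0:x1]=m[y0:y1,x0:x1]*255
    cs=cv2.findContours(k,cv2.RETR_EXTERNAL,cv2.CHAIN_APPROX_NONE)[0]; return max(cs,key=cv2.contourArea)
H,S,V=[hsv[...,i].astype(int) for i in range(3)]
def rep(n,ct,z):
    r=cv2.minAreaRect(ct); P=ray(c,cv2.boxPoints(r),z)[:,:2]; m=P.mean(0)
    e=[P[1]-P[0],P[2]-P[1]]; 
    print(n,"px",np.round(r[0],1),"area",cv2.contourArea(ct),"c",m.round(4),[(round(np.linalg.norm(a),4),round(np.degrees(np.arctan2(a[1],a[0])),1)) for a in e])
rep("strip",blob((S<60)&(V>170),(80,230,218,305)),.0314)
rep("rocker",blob((H<20)&(S>140)&(V>150),(180,238,210,262)),.034)
rep("selector",blob((S<50)&(V>150),(375,240,445,292)),.040)
rep("round",blob((V<140),(391,256,409,274)),.052)
rep("square",blob((V<140),(413,256,430,272)),.052)
rep("bar",blob((V<60),(290,268,324,290)),.042)
rep("base",blob((S<60)&(V>80),(283,242,332,300)),.030)
o=lambda x0,y0,x1,y1:cv2.resize(im[y0:y1,x0:x1],(400,300),interpolation=cv2.INTER_CUBIC)
s=cam("side"); s2=s["img"]
q=np.vstack([np.hstack([o(170,230,230,275),o(280,240,340,285)]),np.hstack([o(380,240,440,285),cv2.resize(s2[145:217,215:311],(400,300),interpolation=cv2.INTER_CUBIC)])])
cv2.imwrite("pics/z.png",q[...,::-1])
```

```text
strip px [146.7 267.9] area 2105.5 c [0.4632 0.4236] [(np.float64(0.3025), np.float64(-67.8)), (np.float64(0.0474), np.float64(-156.4))]
rocker px [193.8 250.4] area 28.0 c [0.5094 0.3091] [(np.float64(0.0109), np.float64(-69.7)), (np.float64(0.0227), np.float64(-157.9))]
selector px [410.4 264.6] area 1662.0 c [ 0.4856 -0.2306] [(np.float64(0.132), np.float64(-85.1)), (np.float64(0.0846), np.float64(-178.1))]
round px [398.  266.8] area 15.0 c [ 0.4776 -0.1969] [(np.float64(0.0153), np.float64(-40.9)), (np.float64(0.0292), np.float64(-130.9))]
square px [421.5 264. ] area 23.0 c [ 0.4857 -0.2551] [(np.float64(0.0273), np.float64(-88.7)), (np.float64(0.0248), np.float64(178.6))]
bar px [306.7 278.7] area 11.0 c [0.4444 0.0256] [(np.float64(0.069), np.float64(-84.6)), (np.float64(0.0255), np.float64(-174.8))]
base px [305.7 270.9] area 1504.5 c [0.4655 0.0287] [(np.float64(0.0909), np.float64(-86.8)), (np.float64(0.1098), np.float64(-177.2))]
```

View pics/z.png

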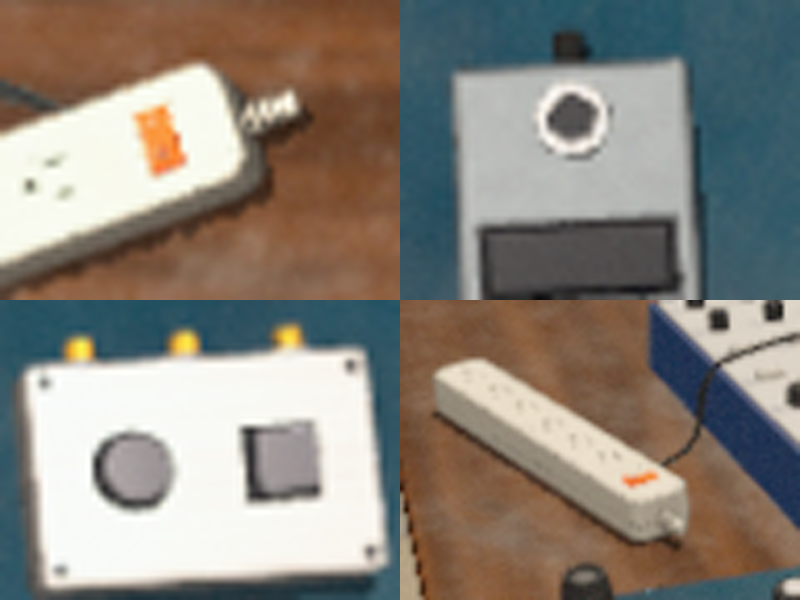

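The zoomed view confirms it: the orange rocker is on the strip end at about yaw 22°, the bar is on the middle base, and the round key is on the left of the selector. I close the fingers, turn -40° and approach the rocker.

```bash
cat > to.py <<'E'
import sys
from h import *
from scipy.spatial.transform import Rotation as R
s=env.get_state(); q=np.array(s["orientation"]); r=R.from_quat(q[[1,2,3,0]]); M=r.as_matrix()
t=np.array([float(a) for a in sys.argv[1:4]]); p=np.array(s["tcp_pos"])
print("t",round(s["clock"],2),"p",p.round(4),"xyaw",np.degrees(np.arctan2(M[1,0],M[0,0])).round(1),"z",M[:,2].round(3),"F",np.round(s["wrist_force"],1),"gap",s["finger_gap"],"j6",s["joint_pos"][5],"tool delta",(M.T@(t-p)).round(4))
E
python3 -m jog '[[1,0,0,0,-6.7],[1,0,0,0,-6.7],[1,0,0,0,-6.7],[1,0,0,0,-6.7],[1,0,0,0,-6.7]]' 40
python3 -m jog '[[1,0,0,0,-6.5],[1,-0.017,-0.029,0.008,0],[1,-0.017,-0.029,0.008,0],[1,-0.017,-0.029,0.008,0],[1,-0.017,-0.029,0.008,0]]'
python3 -m jog '[[1,-0.017,-0.029,0.008,0],[1,-0.017,-0.029,0.008,0],[1,-0.017,-0.029,0.008,0],[1,-0.017,-0.029,0.008,0],[1,0,0,0,0]]'
python3 to.py 0.497 0.3046 0.075
```

```text
clock: 0.62
tcp_pos: [0.1764, 0.5471, 0.242]
orientation: [-0.0, -0.139, 0.99, -0.0]
wrist_force: [-0.1, 1.3, 0.1]
finger_gap: 0.0252
grip_force: 0.0
clock: 1.03
tcp_pos: [0.2837, 0.4646, 0.2098]
orientation: [-0.0, -0.193, 0.981, -0.0]
wrist_force: [0.4, 0.6, 0.6]
finger_gap: -0.0001
grip_force: 0.0
clock: 1.45
tcp_pos: [0.3934, 0.38, 0.1765]
orientation: [-0.0, -0.189, 0.982, -0.001]
wrist_force: [1.2, -0.4, -0.2]
finger_gap: -0.0
grip_force: 0.0
t 1.45 p [0.3934 0.38   0.1765] xyaw -158.2 z [ 0.    -0.003 -1.   ] F [ 1.2 -0.4 -0.2] gap -3.6965657810446904e-05 j6 0.24201625865463347 tool delta [-0.0683 -0.1083  0.1017]
```

```bash
python3 -m jog '[[1,-0.017,-0.027,0.02,0],[1,-0.017,-0.027,0.02,0],[1,-0.017,-0.027,0.02,0],[1,-0.017,-0.027,0.02,0],[1,0,0,0.015,0]]' >/dev/null
python3 -m jog '[[1,0,0,0,0],[1,0,0,0,0]]' >/dev/null
python3 to.py 0.497 0.3046 0.0434
python3 - <<'E'
from h import *
a=cam("top")["img"][225:285,160:240];b=cam("side")["img"][130:220,200:320]
f=lambda i:cv2.resize(i,(400,300),interpolation=cv2.INTER_CUBIC)
cv2.imwrite("pics/r1.png",np.hstack([f(a),f(b)])[...,::-1])
E
```

```text
t 2.03 p [0.4923 0.3088 0.0824] xyaw -157.9 z [-0.003 -0.001 -1.   ] F [-0.2 -1.   0.5] gap 5.8479172150311096e-05 j6 0.03605291529032621 tool delta [-0.0029 -0.0057  0.039 ]
```

View pics/r1.png

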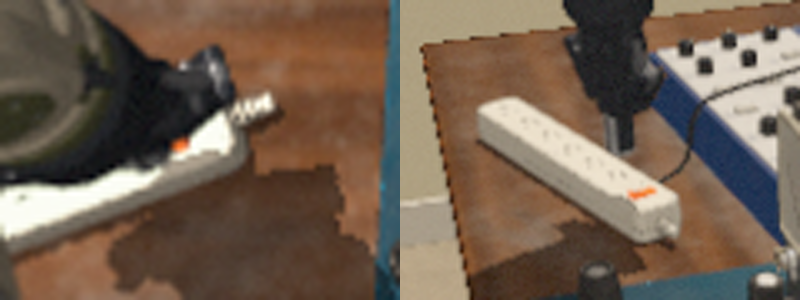

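The side crop shows the fingertips above the strip at about (266,175) and the rocker at (272,188). I check the tip against kinematics by ray, and correct the position.

```bash
python3 -m jog '[[1,-0.003,-0.0055,0.010,0],[1,0,0,0.010,0],[1,0,0,0,0]]' >/dev/null
python3 -c "
from h import *
c=cam('side');print(ray(c,[[266,175]],.071),ray(c,[[272,187.6]],.0345))"
python3 to.py 0.497 0.3046 0.0434
```

```text
[[0.49478231 0.31882182 0.071     ]] [[0.50740218 0.30591578 0.0345    ]]
t 2.43 p [0.4972 0.3051 0.0622] xyaw -157.8 z [-0.002 -0.001 -1.   ] F [-1.5 -0.3  0.5] gap 0.00023059075344280855 j6 0.026047536508529697 tool delta [ 0.0003 -0.0004  0.0188]
```

```bash
python3 -m jog '[[1,0,0,0.006,0],[1,0,0,0.005,0],[1,0,0,0.002,0],[1,0,0,0,0]]' | grep -E "tcp|wrist"
python3 -m jog '[[1,0,0,0.001,0],[1,0,0,0.001,0],[1,0,0,0,0]]' | grep -E "tcp|wrist"
python3 -m jog '[[1,0,0,0.001,0],[1,0,0,0.001,0],[1,0,0,0,0]]' | grep -E "tcp|wrist"
```

```text
tcp_pos: [0.4978, 0.3051, 0.0495]
wrist_force: [-0.1, -0.5, 0.8]
tcp_pos: [0.4984, 0.3053, 0.0483]
wrist_force: [0.3, -0.1, 0.3]
tcp_pos: [0.4984, 0.3053, 0.0464]
wrist_force: [-0.6, -0.2, 0.7]
```

```bash
for i in 1; do
python3 -m jog '[[1,0.001,0,0.001,0],[1,0,0,0.001,0],[1,0,0,0,0]]' | grep -E "tcp|wrist"
python3 -m jog '[[1,0,0,0.001,0],[1,0,0,0,0]]' | grep -E "tcp|wrist"
python3 -m jog '[[1,0,0,0.001,0],[1,0,0,0,0]]' | grep -E "tcp|wrist"
done
```

```text
tcp_pos: [0.4974, 0.3049, 0.0448]
wrist_force: [-1.2, -0.6, 4.9]
tcp_pos: [0.497, 0.3047, 0.0442]
wrist_force: [-3.4, -1.5, 8.2]
tcp_pos: [0.4971, 0.3048, 0.044]
wrist_force: [-5.9, -3.0, 14.0]
```

```bash
python3 -m jog '[[1,0,0,0.001,0],[1,0,0,0,0]]' | grep -E "tcp|wrist"
python3 -m jog '[[1,0,0,-0.01,0],[1,0,0,-0.03,0],[1,0,0,-0.04,0],[1,0,0,-0.03,0],[1,0,0,0,0]]' | grep -E "tcp|wrist"
python3 -m jog '[[1,0.03,0.025,0,0],[1,0.03,0.025,0,0],[1,0.03,0.025,0,0],[1,0,0,0,0]]' | grep -E "tcp|wrist"
python3 to.py 0.4805 -0.2025 0.15
python3 - <<'E'
from h import *
f=lambda i:cv2.resize(i,(400,300),interpolation=cv2.INTER_CUBIC)
a=cam("top")["img"][230:275,170:230];b=cam("side")["img"][165:210,245:305]
cv2.imwrite("pics/r2.png",np.hstack([f(a),f(b)])[...,::-1])
E
```

```text
tcp_pos: [0.4971, 0.3048, 0.0438]
wrist_force: [-6.5, -3.6, 20.0]
tcp_pos: [0.501, 0.3065, 0.1583]
wrist_force: [0.8, 0.5, -0.1]
tcp_pos: [0.379, 0.3407, 0.1507]
wrist_force: [-0.8, -1.1, -0.4]
t 4.77 p [0.379  0.3407 0.1507] xyaw -157.6 z [-0.005 -0.001 -1.   ] F [-0.8 -1.1 -0.4] gap -0.0004327610389117299 j6 0.18271509425386223 tool delta [ 0.1131 -0.5409  0.0007]
```

View pics/r2.png

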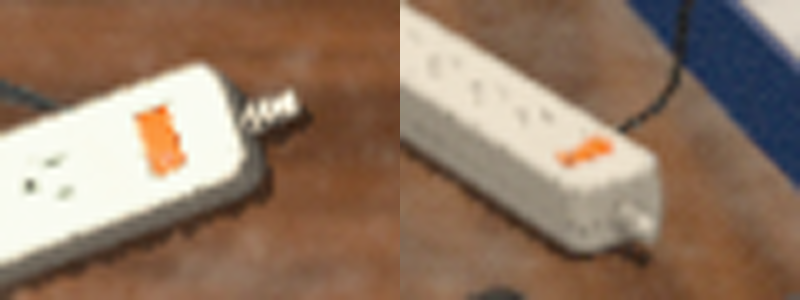

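The rocker's shading has flipped, with the far half at the upper right now standing up, and the strip has not moved, so the power is on. Next is the round key, centred at about (400.3,265.4) in the top view.

```bash
python3 -m jog '[[1,0.007,-0.0335,0,0],[1,0.007,-0.0335,0,0],[1,0.007,-0.0335,0,0],[1,0.007,-0.0335,0,0],[1,0.007,-0.0335,0,0]]' >/dev/null
python3 -m jog '[[1,0.007,-0.0335,0,0],[1,0.007,-0.0335,0,0],[1,0.007,-0.0335,0,0],[1,0.007,-0.0335,0,0],[1,0.007,-0.0335,0,0]]' >/dev/null
python3 -m jog '[[1,0.007,-0.0335,0,0],[1,0.007,-0.0335,0,0],[1,0.007,-0.0335,0,0],[1,0.007,-0.0335,0,0],[1,0,0,0,0]]' >/dev/null
python3 -c "
from h import *
c=cam('top');print(ray(c,[[400.25,265.35]],.052))
c=cam('side');m=c['img'];save(c,'s3');print(ray(c,[[308,293]],.052))"
python3 to.py 0.483 -0.2025 0.08
```

```text
[[ 0.48117914 -0.20262729  0.052     ]]
[[ 0.48086846 -0.2117057   0.052     ]]
t 6.22 p [ 0.4723 -0.1333  0.151 ] xyaw -158.1 z [ 0.  0. -1.] F [ 0.2  0.8 -0.4] gap -0.00012044658441550414 j6 -0.8210703173929711 tool delta [ 0.0159 -0.0682  0.071 ]
```

View pics/s3.png

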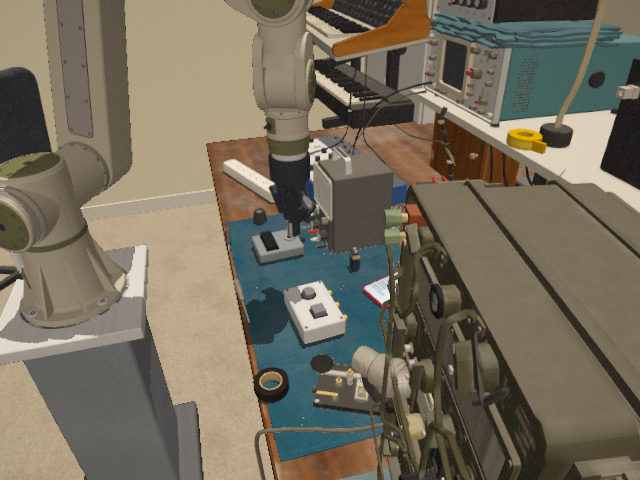

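The side view shows the selector undisturbed, with the round key at about (308,293) and the gripper approaching above it.

```bash
python3 -m jog '[[1,0.008,-0.034,0,0],[1,0.008,-0.034,0.01,0],[1,0,0,0.03,0],[1,0,0,0.03,0],[1,0,0,0,0]]' >/dev/null
python3 -m jog '[[1,0,0,0,0]]' >/dev/null
python3 to.py 0.482 -0.203 0.063
```

```text
t 6.72 p [ 0.481  -0.1983  0.08  ] xyaw -157.8 z [-0.004  0.003 -1.   ] F [0.6 0.1 0.2] gap -0.0001461932171459235 j6 -0.9326607303094878 tool delta [ 0.0008 -0.0048  0.017 ]
```

```bash
python3 -m jog '[[1,0.001,-0.0045,0.006,0],[1,0,0,0.006,0],[1,0,0,0.002,0],[1,0,0,0,0]]' | grep -E "tcp|wrist"
python3 -m jog '[[1,0,0,0.002,0],[1,0,0,0.002,0],[1,0,0,0.001,0],[1,0,0,0,0]]' | grep -E "tcp|wrist"
python3 -m jog '[[1,0,0,0.002,0],[1,0,0,0.001,0],[1,0,0,0,0]]' | grep -E "tcp|wrist"
```

```text
tcp_pos: [0.4836, -0.2043, 0.0676]
wrist_force: [0.5, 0.9, -0.2]
tcp_pos: [0.4834, -0.2044, 0.0622]
wrist_force: [0.1, -0.1, 0.3]
tcp_pos: [0.4834, -0.2045, 0.0593]
wrist_force: [0.9, -0.1, 0.6]
```

```bash
python3 -m jog '[[1,0,0,0.001,0],[1,0,0,0.001,0],[1,0,0,0,0]]' | grep -E "tcp|wrist"
python3 -m jog '[[1,0,0,0.001,0],[1,0,0,0,0]]' | grep -E "tcp|wrist"
python3 -m jog '[[1,0,0,0.001,0],[1,0,0,0,0]]' | grep -E "tcp|wrist"
```

```text
tcp_pos: [0.4834, -0.2045, 0.0572]
wrist_force: [0.4, 0.8, 1.3]
tcp_pos: [0.4834, -0.2045, 0.0562]
wrist_force: [1.3, -0.2, 1.9]
tcp_pos: [0.4835, -0.2045, 0.056]
wrist_force: [-1.9, 1.3, 9.2]
```

```bash
python3 -m jog '[[1,0,0,0.001,0],[1,0,0,0,0]]' | grep -E "tcp|wrist"
python3 -m jog '[[1,0,0,0.001,0],[1,0,0,0,0],[1,0,0,0,0]]' | grep -E "tcp|wrist"
python3 -m jog '[[1,0,0,-0.01,0],[1,0,0,-0.03,0],[1,0,0,-0.03,0],[1,0,0,-0.02,0],[1,0,0,0,0]]' | grep -E "tcp|wrist"
python3 to.py 0.445 0.028 0.075
```

```text
tcp_pos: [0.4835, -0.2045, 0.0559]
wrist_force: [-4.1, 2.2, 15.3]
tcp_pos: [0.4835, -0.2045, 0.0558]
wrist_force: [-5.3, 3.0, 23.1]
tcp_pos: [0.4857, -0.206, 0.1477]
wrist_force: [0.3, -0.2, 0.7]
t 9.05 p [ 0.4857 -0.206   0.1477] xyaw -157.9 z [ 0.006 -0.004 -1.   ] F [ 0.3 -0.2  0.7] gap -4.335163374179866e-05 j6 -0.9396597758897881 tool delta [-0.0502  0.2325  0.0715]
```

```bash
python3 -m jog '[[1,-0.007,0.033,0,0],[1,-0.007,0.033,0,0],[1,-0.007,0.033,0,0],[1,-0.007,0.033,0,0],[1,-0.007,0.033,0,0]]' >/dev/null
python3 -m jog '[[1,-0.007,0.033,0,0],[1,-0.007,0.033,0.01,0],[1,0,0,0.03,0],[1,0,0,0.03,0],[1,0,0,0,0]]' >/dev/null
python3 -m jog '[[1,0,0,0,0]]' >/dev/null
python3 to.py 0.445 0.027 0.053
python3 - <<'E'
from h import *
f=lambda i:cv2.resize(i,(400,300),interpolation=cv2.INTER_CUBIC)
a=cam("top")["img"][240:285,380:440];b=cam("side")["img"][210:345,210:390]
cv2.imwrite("pics/r4.png",np.hstack([f(a),f(b)])[...,::-1])
E
```

```text
t 9.97 p [0.4395 0.0283 0.0719] xyaw -157.8 z [-0.005  0.001 -1.   ] F [ 0.9 -0.1  0.7] gap 0.0001392115584663997 j6 -0.5048934387329073 tool delta [-0.0047 -0.0034  0.0188]
```

View pics/r4.png

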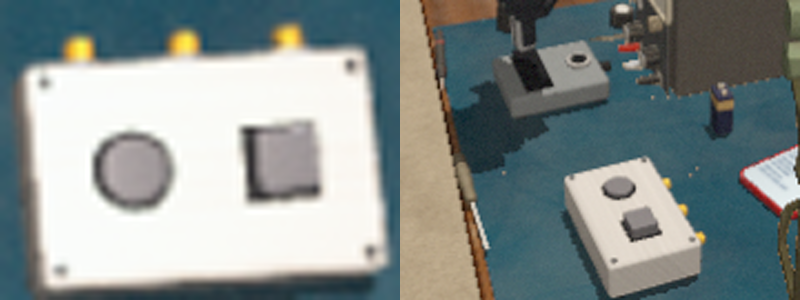

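The round key is clearly lower than the square key now, the selector has not moved, and the fingertips are over the bar. Next I press the bar.

```bash
python3 -m jog '[[1,-0.005,-0.0035,0.006,0],[1,0,0,0.006,0],[1,0,0,0.005,0],[1,0,0,0,0]]' | grep -E "tcp|wrist"
python3 -m jog '[[1,0,0,0.002,0],[1,0,0,0.002,0],[1,0,0,0.002,0],[1,0,0,0,0]]' | grep -E "tcp|wrist"
python3 -m jog '[[1,0,0,0.001,0],[1,0,0,0.001,0],[1,0,0,0,0]]' | grep -E "tcp|wrist"
```

```text
tcp_pos: [0.4473, 0.0264, 0.0555]
wrist_force: [-0.1, 0.1, -0.3]
tcp_pos: [0.4476, 0.0265, 0.0502]
wrist_force: [-0.4, -0.8, 2.9]
tcp_pos: [0.4477, 0.0265, 0.0484]
wrist_force: [-1.3, -0.9, 3.9]
```

```bash
python3 -m jog '[[1,0,0,0.001,0],[1,0,0,0.001,0],[1,0,0,0,0]]' | grep -E "tcp|wrist"
python3 -m jog '[[1,0,0,0.001,0],[1,0,0,0,0]]' | grep -E "tcp|wrist"
python3 -m jog '[[1,0,0,0.001,0],[1,0,0,0,0],[1,0,0,0,0]]' | grep -E "tcp|wrist"
```

```text
tcp_pos: [0.4476, 0.0265, 0.0463]
wrist_force: [-1.4, -0.8, 4.8]
tcp_pos: [0.4477, 0.0265, 0.0459]
wrist_force: [-2.9, -0.9, 10.0]
tcp_pos: [0.4477, 0.0266, 0.0457]
wrist_force: [-7.4, -1.8, 19.8]
```

```bash
python3 -m jog '[[1,0,0,0,0],[1,0,0,0,0],[1,0,0,0,0],[1,0,0,0,0],[1,0,0,0,0]]' | grep -E "tcp|wrist"
python3 -m jog '[[1,0,0,0,0],[1,0,0,0,0],[1,0,0,0,0],[1,0,0,0,0],[1,0,0,0,0]]' | grep -E "clock|tcp|wrist"
python3 -c "
from h import *
save(cam('side'),'s5')"
```

```text
tcp_pos: [0.4477, 0.0265, 0.0458]
wrist_force: [-7.0, -1.3, 20.0]
clock: 12.48
tcp_pos: [0.4477, 0.0265, 0.0458]
wrist_force: [-6.2, -1.5, 20.4]
```

View pics/s5.png

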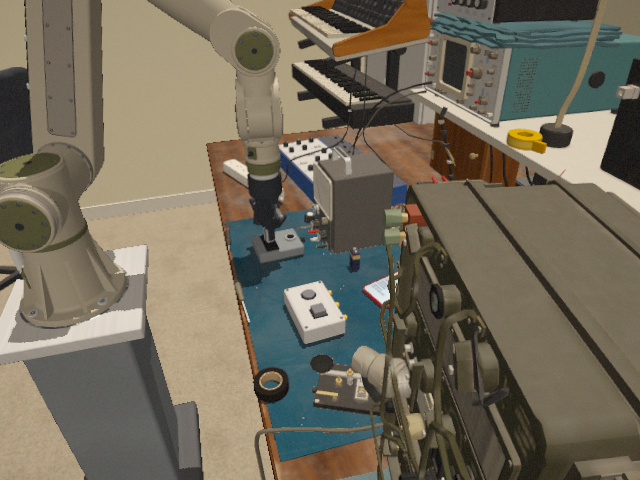

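The fingers hold the bar down at about (268,245) with a steady 20 N, and everything else in view is where it was.

```bash
python3 -c "
from workcell import env
print(env.hand_in())"
```

```text
the job is handed in; nothing more can be done
None
```

I switched the strip on, pressed the round key fully down and left the square key up, then handed the job in at about 12.5 s with the talk bar held fully down at a steady 20 N; the hand-in gave no verdict.

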